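# Leak-check a breathing valve: seat it on the tester and hold the pump at the mark

### The job

Leak-check the blue breathing valve: set it upright and fully home over the steel port of the leak tester and let go of it, then press the tester's red pump knob down with the gripper until its black pointer stands in the green of the clip on the gauge post, never letting the pointer run into the red. Finish while still holding the knob there: do not let it spring back. Leave the white spare valve, the bottle and the tape where they are.

Things in the scene. Friction and masses are not known exactly. Their poses are not given: they have to be found in the camera images.
- valve_center (a point): Centre (half-way up) of the blue valve to test, loose, standing upright, 75 mm tall, about 0.1 kg, round about its z axis: an open skirt 38 mm across with a 27 mm bore 28 mm deep at the bottom (0 to 28 mm up), a solid blue body 34 mm across from 28 to 62 mm up (grip here, a little above the centre), a black ribbed cap 30 mm across on top. The centre is 37.5 mm above the bottom.
- valve: The same blue valve; origin at the centre of its open bottom, z up.
- port_seat (a point): The seat of the tester's port: centre of the top of a 48 mm aluminium flange, 61 mm above the work surface; the valve's bottom rests here when fully home. A vertical steel post, 22 mm across with a tapered tip, rises 24 mm from this point; the valve's bore goes over it with 2.5 mm play all round. Site axes as tester.
- tester: The leak tester, fixed: a white box 140 mm (its x) by 250 mm (its y), 55 mm tall; origin at the centre of its underside on the work surface, turned about the vertical. The port is at x = 0, y = -75 mm, the pump's axis at x = 0, y = +55 mm, an aluminium gauge post at x = +49 mm, y = +55 mm (rising to 173 mm above the work surface).
- palm_knob: The pump's red round knob, 48 mm across and 14 mm thick, flat top, moving with the plunger; origin at the centre of its underside, 155 mm above the work surface when released. It sits 50 mm above the pump's barrel and can be pressed straight down 48 mm to an end stop. Its spring pushes back with 3 N at the start, plus 0.26 N for each mm (12 N at 34 mm); it springs back up when let go.
- knob_top (a point): Centre of the flat top of the red knob, where to press: 169 mm above the work surface when released.
- pointer (a point): Tip of the black pointer that sticks out of the knob towards the gauge post, 40 mm from the pump's axis; moves down with the knob; 162 mm above the work surface when released.
- target_clip: The clip on the gauge post, fixed at a different height each time (16 to 34 mm below the released pointer), 16 mm square seen from above; origin at the middle of its green band, z up. Green from 5 mm above to 5 mm below the origin, then yellow to 10 mm below, then red to 18 mm below. The pump travel wanted is the released pointer's height less this origin's height.
- spare_center (a point): Centre of the white spare valve with an orange cap, same shape and size as the blue one, loose; leave alone.
- spare: The white spare valve; origin at the centre of its bottom.
- vial: Small amber bottle with a white cap, 40 mm across, 75 mm tall, loose; origin at the centre of its bottom; leave alone.
- tape: Roll of white tape lying flat, 70 mm across, 24 mm high, loose; origin at the centre of its underside; leave alone.
Not all that is in view belongs to the job. What is shaped like the spare but purple or turquoise is not meant. Of the things that look like the valve, take the one that is farthest to the robot's left at the start.

How it is judged:
On the way, in this order (a step that is already met when the one before it is completed fails the run):
1. the blue valve is fully home and upright on the port, and let go (horizontal distance between valve and port_seat below 0.004 m and z of valve in the frame of port_seat between -0.003 and 0.003 m and angle between valve's own z axis and vertical below 0.08 rad and contact force between each of the arm, the fingers and valve below 0.1 N), for 0.3 s.
2. the fingers press the red knob so that the pointer stands in the green, with the valve still home (horizontal distance between valve and port_seat below 0.004 m and z of valve in the frame of port_seat between -0.003 and 0.003 m and angle between valve's own z axis and vertical below 0.08 rad and z of pointer in the frame of target_clip between -0.005 and 0.005 m and contact force between the fingers and palm_knob above 2 N), for 0.5 s.
At the end, for the whole second after the job is handed in: Still holding: fingers push the knob (over 2 N), pointer within 5 mm of mid-green; the blue valve untouched, at rest and upright (0.08 rad) on the port, within 3 mm of the seat in height and 4 mm sideways; spare valve, bottle and tape upright within 30 mm of their starts (all of step 2 and contact force between each of the arm, the fingers and valve below 0.1 N and contact force between valve and palm_knob below 0.1 N and linear speed of valve below 0.03 m/s and distance of each of spare, vial, tape from where it was at the start of the episode below 0.03 m and angle between each of spare, vial, tape's own z axis and vertical below 0.2 rad); the arm keeps its last pose, push and grip.
It fails at once if the pointer runs into the red (more than 11 mm below the middle of the green) (z of pointer in the frame of target_clip below -0.011 m).
It fails at once if the white spare valve is moved more than 30 mm or knocked over (distance of spare from where it was at the start of the episode above 0.03 m or angle between spare's own z axis and vertical above 0.5 rad).
It fails at once if the amber bottle is moved more than 30 mm or knocked over (distance of vial from where it was at the start of the episode above 0.03 m or angle between vial's own z axis and vertical above 0.5 rad).
It fails at once if the roll of tape is moved more than 30 mm or knocked over (distance of tape from where it was at the start of the episode above 0.03 m or angle between tape's own z axis and vertical above 0.5 rad).
It also fails if it takes over 48 s, if anything falls off the work surface, if the arm or the gripper's body presses on something with over 40 N, if the wrist force passes 120 N, or if a joint passes its speed limit or range.

### The arm

A 7-joint arm with a two-finger parallel gripper is mounted at the origin on the work surface. World frame = base frame: x ahead of the robot, y to its left, z up, the work surface at z = 0. Lengths are in m, angles in rad, forces in N, time in s.
With the tool pointing down it reaches from about 0.4 to 0.85 m from the base axis. Payload 4.4 kg.
Tool frame: the origin (TCP) lies midway between the tips of the shut fingers; the grasp point (between the pads) lies 19 mm behind it; z points along the fingers, y is the direction in which the jaws open and shut (so a half turn about z gives the same grasp; the last joint's range is limited). The gripper opens to 94 mm and grips with 3 to 60 N. Pads are 16 mm wide; open, the fingers measure 119 mm over their backs; the gripper's body (75 mm by 177 mm) begins 78 mm behind the grasp point.
Start: joints at [1.08, 0.628, 0.038, 1.517, -0.027, 0.996, -0.02], TCP at [0.268, -0.592, 0.175] pointing down, gripper open.
Joint ranges: [-3.06, 3.06], [-0.37, 2.12], [-1.25, 1.32], [0.18, 2.47], [-1.1, 4.24], [0.23, 1.98], [-2.94, 2.94]. Speed limits (rad/s): [2.57, 2.57, 3.14, 3.14, 3.14, 3.14, 3.14].

### API

Orientations are given as [roll, pitch, yaw] about the fixed x, y, z axes, in that order (R = Rz(yaw) Ry(pitch) Rx(roll)).
In Python, from cell import readout, eyes, job gives the robot as it stands.
- The arm moves only by the tool move_arm, never from a script. Its argument "commands" is text: rows parted by semicolons, each of 5 numbers parted by spaces: the finger opening in mm, from 0 to 94, then the shift along the tool's x, y, z in units of 50 mm (1.0 is 50 mm), then the turn about the tool's z in units of 5 degrees (1.0 is 5 degrees). A call has 1 to 12 rows; each row is the pose to reach, as a shift and turn from the pose commanded when the call began, along the tool's axes at that moment; what a row does not reach only later rows make up. A row lasts 1/8 s, in which the tool goes at most 62.5 mm and 10.7 degrees, less where a joint would pass 70% of its speed; a pose out of reach is approached as far as the arm can. A call with a gripper value outside its range is refused whole. The fingers move at their own pace and stop on an object; the grip force is fixed at half the most. Time passes only in rows, so rows that repeat a pose let the fingers close. It gives the time, the measured TCP pose, the force and the opening at its end, in the units of the state.
- readout.get_state(): the state, without advancing time (a new reading comes with each control period).
- eyes.get_image(name): name is "scene" or "side" or "wrist"; returns (picture, depth): 400x640x3 uint8, red, green, blue; 400x640 float32, m along the optical axis (not along the pixel's ray), 0 where there is no reading.
- eyes.camera_params(name): a dict with "camera_matrix" (3x3 intrinsics, pixels), "world_to_cam" (4x4, takes a point from world to camera coordinates); the wrist camera has in their place "hand_eye" (4x4, takes a point from camera to tool coordinates, whose origin is the TCP and whose axes are the flange's). Camera axes: x right, y down, z forward; pixel columns grow to the right and rows downward; lengths in m; the calibration is good to about 2 mm. A picture is of the moment at which its call begins: read the wrist's pose just before it. camera_params takes no time and is no camera call.
- job.sign_off(): hands the job in, once; it reports no verdict.
The state is a dict: "clock": time; "joint_positions": joint angles; "joint_velocities": joint speeds; "joint_torque": joint torques, N m; "ee_pos": TCP position; "tool_rot": TCP orientation; "ft_force": force on the tool from outside, world axes, zero at the start; "ft_torque": the same for the moment, N m; "width": opening from 0.0 (shut) to 1.0 (fully open).
Only numpy, scipy, OpenCV 4.12 (cv2) and the standard library are available. Lean on these libraries where they do the work, as an engineer would, in place of code of your own. Each camera call takes 0.05 s, during which the arm holds its last target. There are 200 camera calls.

## Working session

There is one attempt and no reset: what is moved stays moved. The work goes in short steps, Python scripts to look and compute and a tool call to move; the robot and the scene stay as the last step left them, time stands still between calls to the robot, and variables do not carry over. Pictures are saved under pics/ and viewed, about 8 in all and at most 12, crops included, and the job is handed in when it is done.

Besides the shell and the picture viewer there is one more tool, called after "Request:" as name(argument=value, ...) on one line, values as JSON. move_arm: Moves the arm, as the interface text tells. Its arguments: {"type":"object","properties":{"commands":{"type":"string"}},"required":["commands"]}

```bash
mkdir -p pics; ls
python3 - <<'E'
from cell import readout, eyes
import cv2, numpy as np
s=readout.get_state(); print(s)
for n in ("scene","side"):
    p,d=eyes.get_image(n); cv2.imwrite(f"pics/{n}0.png",p[:,:,::-1]); np.savez(f"{n}0.npz",p=p,d=d)
    print(n,eyes.camera_params(n))
print(eyes.camera_params("wrist"))
E
```

```text
pics
{'clock': 0.0, 'joint_positions': array([ 1.08017001,  0.62934856,  0.0384587 ,  1.51834865, -0.02697218,
        0.99632493, -0.02000488]), 'joint_velocities': array([-0.00063972, -0.00045756,  0.0004472 , -0.00142253, -0.00108697,
        0.00094101,  0.0005075 ]), 'joint_torque': array([-1.81108071e-04, -5.49728143e+01,  1.14339061e+00, -1.86639333e+01,
       -5.22540731e-02,  2.37109372e-02,  1.51256600e-04]), 'ee_pos': array([ 0.26761145, -0.59155208,  0.17405913]), 'tool_rot': array([-3.13968244e+00,  5.83385537e-05,  4.24823517e-01]), 'ft_force': array([-0.27482384,  0.332732  , -0.13848   ]), 'ft_torque': array([ 0.00105223, -0.0021886 ,  0.00100197]), 'width': 1.002569821885322}
scene {'camera_matrix': array([[381.68346495,   0.        , 312.84688741],
       [  0.        , 381.68346495, 201.75154944],
       [  0.        ,   0.        ,   1.        ]]), 'world_to_cam': array([[ 0.16999627,  0.98544099,  0.00270692,  0.00369842],
       [ 0.84852437, -0.14497916, -0.50890809, -0.47780903],
       [-0.50110645,  0.08880936, -0.86081661,  1.48509635],
       [ 0.        
[... 310 characters left out ...]
25602748,  0.49600931, -0.82971362,  0.31331924],
       [ 0.40810751, -0.72261763, -0.55791757,  0.72844296],
       [ 0.        ,  0.        ,  0.        ,  1.        ]])}
{'camera_matrix': array([[316.73333255,   0.        , 323.29274008],
       [  0.        , 316.73333255, 205.12967361],
       [  0.        ,   0.        ,   1.        ]]), 'hand_eye': array([[ 7.79390479e-04, -9.73389561e-01, -2.29155309e-01,
         6.54841561e-02],
       [ 9.99999659e-01,  6.96243225e-04,  4.43691776e-04,
        -7.90355825e-04],
       [-2.72337112e-04, -2.29155576e-01,  9.73389772e-01,
        -2.09018696e-01],
       [ 0.00000000e+00,  0.00000000e+00,  0.00000000e+00,
         1.00000000e+00]])}
```

View pics/scene0.png

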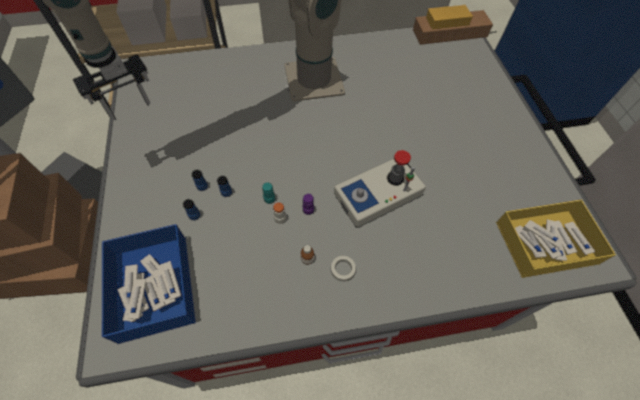

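View pics/side0.png

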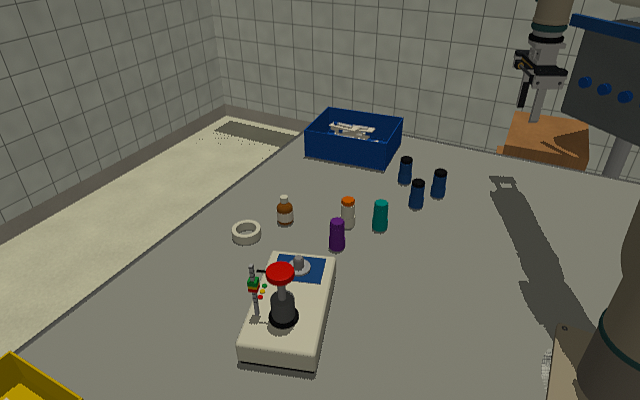

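The pictures show three blue valves with black caps at scene (200,180), (224,186) and (191,209). Lookalikes are turquoise (268,192), purple (308,203) and the white/orange spare (279,211). The bottle is at (307,253), the tape at (343,268), and the tester at about (380,190) with its red knob at (403,157). Scene columns grow with +y, so the robot's left is image right and the candidate is (224,186).

```bash
cat > h.py <<'E'
import numpy as np, cv2
from cell import readout, eyes
from scipy.spatial.transform import Rotation as Ro
def cam(n,s=None):
    c=eyes.camera_params(n); K=c["camera_matrix"]
    if n=="wrist":
        T=np.eye(4); T[:3,:3]=Ro.from_euler("xyz",s["tool_rot"]).as_matrix(); T[:3,3]=s["ee_pos"]
        return K,T@c["hand_eye"]
    return K,np.linalg.inv(c["world_to_cam"])
def ray(KT,u,v,z):
    K,T=KT; d=T[:3,:3]@np.linalg.inv(K)@[u,v,1]; o=T[:3,3]; return o+d*(z-o[2])/d[2]
def proj(KT,p):
    K,T=KT; q=K@(np.linalg.inv(T)@[*p,1])[:3]; return q[:2]/q[2]
def cloud(KT,d):
    K,T=KT; v,u=np.indices(d.shape); P=np.stack([(u-K[0,2])/K[0,0]*d,(v-K[1,2])/K[1,1]*d,d],-1)
    return P@T[:3,:3].T+T[:3,3]
def blobs(m,amin=15):
    n,l,st,c=cv2.connectedComponentsWithStats(m.astype(np.uint8)); return [(st[i,4],c[i],l==i) for i in range(1,n) if st[i,4]>=amin]
E
python3 - <<'E'
from h import *
np.set_printoptions(precision=4,suppress=True)
for n in("scene","side"):
    f=np.load(n+"0.npz"); p,d=f["p"],f["d"]; KT=cam(n); C=cloud(KT,d)
    hsv=cv2.cvtColor(p,cv2.COLOR_RGB2HSV); H,S,V=[hsv[...,i].astype(int) for i in range(3)]
    ok=(C[...,0]>.1)&(C[...,0]<1.1)&(abs(C[...,1])<.7)&(d>0)
    for name,m in dict(dark=(V<45)&(C[...,2]>.05)&(C[...,2]<.1),blue=(H>100)&(H<125)&(S>120)&(C[...,2]<.09),red=((H<6)|(H>174))&(S>170)&(V>120),box=(S<60)&(V>120)&(abs(C[...,2]-.055)<.006)).items():
        for a,c,b in blobs(m&ok):
            print(n,name,a,c,np.median(C[b],0), C[b].min(0),C[b].max(0))
            if name=="box" and a>300: print(cv2.minAreaRect((C[b][:,:2]*1000).astype(np.float32)))
            if name=="dark": print("   capray",ray(KT,*c,.069))
            if name=="red": print("   knobray",ray(KT,*c,.165))
a=cv2.imread("pics/scene0.png")[165:225,170:240]; b=cv2.imread("pics/side0.png")[240:380,220:360]
cv2.imwrite("pics/c1.png",np.hstack([cv2.resize(a,(400,560)) if 0 else cv2.resize(a,None,fx=5,fy=5)[:300],cv2.resize(b,(420,300))*1]) )
cv2.imwrite("pics/c1.png",np.hstack([cv2.resize(a,(350,300),interpolation=2),cv2.resize(b,(300,300),interpolation=2)]))
E
```

```text
scene dark 62 [196.8871 174.5806] [ 0.4344 -0.4376  0.0737] [ 0.421  -0.4502  0.0609] [ 0.4433 -0.4258  0.0793]
   capray [ 0.4312 -0.4392  0.069 ]
scene dark 71 [395.4507 179.9155] [0.5559 0.1562 0.0653] [0.5316 0.1358 0.0596] [0.5641 0.1821 0.0999]
   capray [0.5528 0.156  0.069 ]
scene dark 65 [222.2154 180.7077] [ 0.4707 -0.3631  0.0744] [ 0.4565 -0.3755  0.0587] [ 0.48   -0.3505  0.0778]
   capray [ 0.467  -0.3639  0.069 ]
scene dark 73 [188.3288 204.1644] [ 0.5371 -0.4641  0.0746] [ 0.5214 -0.4773  0.0618] [ 0.5474 -0.4531  0.079 ]
   capray [ 0.5332 -0.4658  0.069 ]
scene blue 95 [200.4526 183.2316] [ 0.4428 -0.4365  0.0356] [ 0.4334 -0.4507  0.0075] [ 0.4483 -0.424   0.0672]
scene blue 331 [359.4653 196.4864] [0.5939 0.0365 0.0563] [ 0.5274 -0.0061  0.0502] [0.6337 0.0818 0.0613]
scene blue 90 [225.2111 189.8667] [ 0.4792 -0.3618  0.0324] [ 0.4686 -0.3765  0.0065] [ 0.4851 -0.3489  0.0661]
scene blue 93 [192.6667 212.6989] [ 0.5462 -0.4608  0.0368] [ 0.5352 -0.4756  0.0073] [ 0.5513 -0.4495  0.0667]
scene blue 5756 [143.9864 282.39  ] [ 0.7237 -0.6005  0.0285] [ 0.6059 -0.691
[... 2656 characters left out ...]
 0.1372 0.0549] [0.6052 0.1469 0.0589]
   knobray [0.5341 0.2233 0.165 ]
side box 23 [335.6957 125.4783] [ 0.8125 -0.5951  0.0596] [ 0.7884 -0.614   0.0555] [ 0.8357 -0.5858  0.0607]
side box 46 [367.2391 129.413 ] [ 0.7081 -0.6153  0.0585] [ 0.6915 -0.6374  0.0534] [ 0.7395 -0.5999  0.0606]
side box 4325 [290.2312 314.1995] [0.5236 0.1587 0.0547] [ 0.4508 -0.0268  0.0493] [0.6561 0.2486 0.0587]
((554.2133178710938, 111.00315856933594), (138.4410858154297, 249.90966796875), 18.604812622070312)
side box 48 [306.2917 266.3125] [0.5632 0.0316 0.0601] [0.5558 0.0201 0.0566] [0.576  0.0486 0.061 ]
side box 17 [297.7647 272.5882] [0.5693 0.0554 0.0604] [0.5651 0.048  0.0589] [0.5769 0.0621 0.0608]
```

View pics/c1.png

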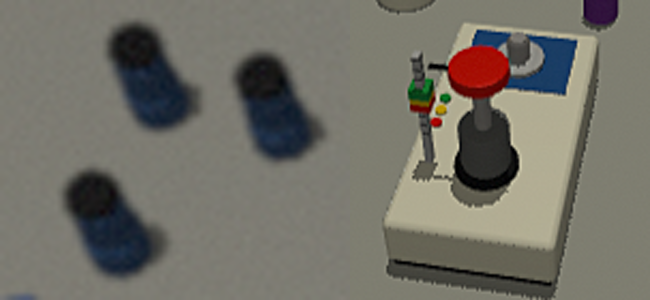

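The crop shows three identical blue valves, and the right-hand one is at about (0.464, -0.362), so it has the largest y. The tester centre is about (0.555, 0.109), turned 18.4°. I'm moving over the chosen valve now.

Request:
move_arm(commands="64 1.1 -0.52 0 0;64 2.2 -1.04 0 0;64 3.3 -1.56 0 0;64 4.4 -2.08 0 0;64 5.47 -2.58 0 0;64 5.47 -2.58 0 0;64 5.47 -2.58 0 0;64 5.47 -2.58 0 0")

```text
clock: 1.1
ee_pos: [0.4624, -0.3637, 0.1748]
tool_rot: [3.141, 0.001, 0.422]
ft_force: [0.1, -0.6, 0.1]
width: 0.682
```

```bash
cat > w.py <<'E'
from h import *
np.set_printoptions(precision=4,suppress=True)
s=readout.get_state(); p,d=eyes.get_image("wrist"); KT=cam("wrist",s); cv2.imwrite("pics/w1.png",p[:,:,::-1])
C=cloud(KT,d); hsv=cv2.cvtColor(p,cv2.COLOR_RGB2HSV)
print(s["clock"],s["ee_pos"],s["tool_rot"],s["ft_force"])
for a,c,b in blobs((abs(C[...,2]-.075)<.006)&(d>0),150):
    q,r=cv2.minEnclosingCircle(np.argwhere(b)[:,::-1].astype(np.float32)); print(a,q,r,ray(KT,*q,.075),np.median(C[b],0))
E
python3 w.py
```

```text
1.1 [ 0.4624 -0.3637  0.1748] [3.1414 0.0011 0.4217] [ 0.1242 -0.635   0.1475]
640 (218.86923217773438, 5.415384769439697) 18.922338485717773 [ 0.5813 -0.2098  0.075 ] [ 0.5787 -0.2111  0.0737]
1276 (593.6502075195312, 88.39641571044922) 94.2336196899414 [ 0.6584 -0.5481  0.075 ] [ 0.6344 -0.4898  0.075 ]
928 (216.0, 96.0) 19.105072021484375 [ 0.5094 -0.2329  0.075 ] [ 0.5096 -0.2325  0.0741]
797 (445.0, 179.0) 17.46434783935547 [ 0.5285 -0.4644  0.075 ] [ 0.5287 -0.4646  0.0743]
732 (323.8238525390625, 198.0605010986328) 16.30696678161621 [ 0.4622 -0.3637  0.075 ] [ 0.4622 -0.3638  0.0743]
405 (374.72430419921875, 257.4555969238281) 14.927765846252441 [ 0.4263 -0.438   0.075 ] [ 0.4225 -0.434   0.0743]
```

View pics/w1.png

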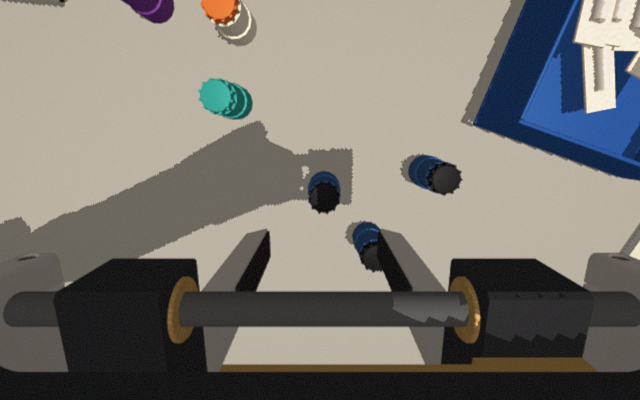

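This wrist view shows the chosen cap at (324,198), i.e. (0.462, -0.364), directly under the TCP. Its neighbours clear the fingers.

Request:
move_arm(commands="64 0 0 1.2 0;64 0 0 2.2 0;64 0 0 2.97 0;64 0 0 2.97 0;64 0 0 2.97 0;20 0 0 2.97 0;20 0 0 2.97 0;20 0 0 2.97 0;20 0 0 2.97 0;20 0 0 2.97 0;20 0 0 2.97 0")

```text
clock: 2.52
ee_pos: [0.4645, -0.3624, 0.027]
tool_rot: [3.141, -0.001, 0.425]
ft_force: [0.2, -0.8, 5.6]
width: 0.348
```

Request:
move_arm(commands="20 0 0 -1 0;20 0 0 -2 0;20 0 0 -2.9 0;20 0.9 -1.3 -2.9 0;20 1.7 -2.4 -2.9 0;20 2.4 -3.5 -2.9 0;20 3.1 -4.6 -2.9 0;20 3.7 -5.6 -2.9 0;20 4.0 -6.35 -2.9 0;20 4.0 -6.35 -2.9 0;20 4.0 -6.35 -2.9 0;20 4.0 -6.35 -2.9 0")

```text
clock: 4.03
ee_pos: [0.515, 0.0076, 0.1713]
tool_rot: [3.141, 0.001, 0.422]
ft_force: [-0.5, -0.6, -1.4]
width: 0.346
```

```bash
cat > w2.py <<'E'
from h import *
np.set_printoptions(precision=4,suppress=True)
s=readout.get_state(); p,d=eyes.get_image("wrist"); KT=cam("wrist",s); cv2.imwrite("pics/w2.png",p[:,:,::-1])
np.savez("w2.npz",p=p,d=d); C=cloud(KT,d)
print(s["clock"],s["ee_pos"],s["tool_rot"],s["ft_force"],s["width"])
print("port proj",proj(KT,(.579,.038,.061)))
for z,nm in((.061,"flange"),(.085,"post"),(.169,"knob")):
  for a,c,b in blobs((abs(C[...,2]-z)<.003)&(d>0)&(np.hypot(C[...,0]-.56,C[...,1]-.1)<.15),60):
    q,r=cv2.minEnclosingCircle(np.argwhere(b)[:,::-1].astype(np.float32)); print(nm,a,q,r,ray(KT,*q,z),np.median(C[b],0),C[b].min(0),C[b].max(0))
E
python3 w2.py
```

```text
4.025 [0.515  0.0076 0.1713] [3.1409 0.001  0.4215] [-0.5494 -0.626  -1.3738] 0.3462128700369491
port proj [322.299  124.8504]
flange 688 (188.96946716308594, 111.93893432617188) 29.47846221923828 [0.5372 0.1607 0.061 ] [0.5447 0.1462 0.062 ] [0.5091 0.1348 0.058 ] [0.5628 0.1792 0.0639]
flange 1433 (321.37481689453125, 125.56119537353516) 24.8273868560791 [0.578  0.0385 0.061 ] [0.5781 0.0385 0.0604] [0.5544 0.0149 0.0582] [0.6011 0.062  0.0625]
post 110 (186.0, 112.0) 22.02281379699707 [0.5388 0.1536 0.085 ] [0.5423 0.1437 0.0849] [0.5204 0.1404 0.0822] [0.5569 0.1594 0.088 ]
post 304 (321.5, 125.5) 10.79361629486084 [0.5779 0.0382 0.085 ] [0.5779 0.0385 0.0841] [0.5684 0.0298 0.082 ] [0.5872 0.0474 0.0868]
knob 152 (113.27669525146484, 19.310680389404297) 10.414724349975586 [0.5821 0.1769 0.169 ] [0.5827 0.1752 0.1706] [0.5784 0.1718 0.166 ] [0.5869 0.1811 0.172 ]
knob 4390 (120.38491821289062, 101.26190185546875) 40.76728057861328 [0.5382 0.1601 0.169 ] [0.537  0.1611 0.1682] [0.513  0.1378 0.166 ] [0.5599 0.1852 0.1709]
knob 271 (324.5, 228.0) 26.669370651245117 [0.5145 0.0072 0.169 ] [0.5265 0.0146 0.171 ] [ 0.5061 -0.0101  0.166 ] [0.5312 0.0249 0.172 ]
```

View pics/w2.png

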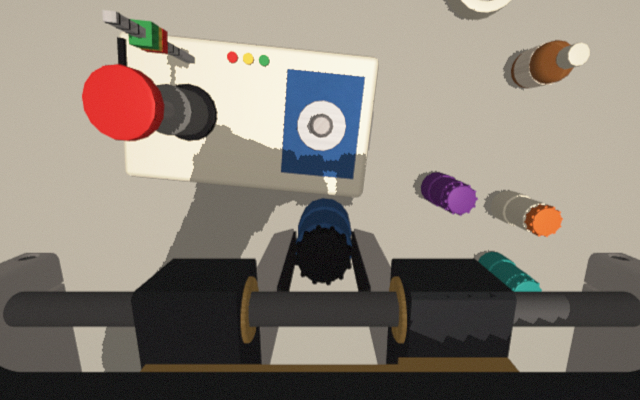

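The wrist view shows the port at (321,125), giving (0.578, 0.0385) with flange and post tip agreeing. The valve is held upright, cap at about (324,255).

Run:
```python
from h import *
np.set_printoptions(precision=4,suppress=True)
f=np.load("w2.npz"); s=readout.get_state(); KT=cam("wrist",s); C=cloud(KT,f["d"]); t=s["ee_pos"]
R=Ro.from_euler("xyz",s["tool_rot"]).as_matrix()
L=(C-t)@R; m=(np.hypot(L[...,0],L[...,1])<.022)&(f["d"]>0)&(L[...,2]<0.05)
for a,c,b in blobs(m,200):
    z=C[b][:,2]; top=np.percentile(z,95); bb=m&(abs(C[...,2]-top)<.004); q,r=cv2.minEnclosingCircle(np.argwhere(bb)[:,::-1].astype(np.float32))
    P=ray(KT,*q,top); print(a,c,top,q,r,P,"tool",(P-t)@R)
    g=(np.array([.578,.0385,.061])-P)@R; print("to port, tool units",g/.05)
```

```text
5899 [325.0342 249.3702] 0.2660394562542809 (325.0, 281.5) 52.00250244140625 [0.5222 0.0109 0.266 ] tool [ 0.0077 -0.     -0.0947]
to port, tool units [ 1.2462 -0.0491  4.0999]
2395 [326.7557 353.258 ] 0.32635893530242394 (327.0, 369.5) 61.00214767456055 [0.5326 0.0156 0.3264] tool [ 0.0191 -0.     -0.155 ]
to port, tool units [ 1.019  -0.05    5.3064]
```

Run:
```python
from h import *
np.set_printoptions(precision=4,suppress=True)
f=np.load("w2.npz"); s=readout.get_state(); KT=cam("wrist",s); C=cloud(KT,f["d"]); t=s["ee_pos"]
R=Ro.from_euler("xyz",s["tool_rot"]).as_matrix()
L=(C-t)@R; m=(abs(L[...,1])<.0155)&(abs(L[...,0])<.025)&(f["d"]>0)&(L[...,2]<-.035)&(L[...,2]>-.06)
print(np.histogram(L[m][:,2],10))
for lo,hi in((-.053,-.0455),(-.051,-.046)):
    b=m&(L[...,2]>lo)&(L[...,2]<hi); Q=L[b]; print(b.sum(),Q.min(0),Q.max(0),np.median(Q,0))
P=np.array([.578,.0385,.061]); print("port in tool",(P-t)@R, (P-t)@R/.05)
```

```text
(array([ 320, 1554,  378,   64,   45,   34,   42,   45,   30,   57]), array([-0.0496, -0.0482, -0.0467, -0.0452, -0.0438, -0.0423, -0.0409,
       -0.0394, -0.0379, -0.0365, -0.035 ]))
2229 [-0.0192 -0.0152 -0.0496] [ 0.0135  0.0151 -0.0455] [-0.0019 -0.0008 -0.0475]
2149 [-0.019  -0.0152 -0.0496] [ 0.0135  0.0149 -0.046 ] [-0.002  -0.0008 -0.0475]
port in tool [ 0.07   -0.0025  0.1103] [ 1.401  -0.05    2.2055]
```

Request:
move_arm(commands="20 0.8 -0.04 0 0;20 1.44 -0.04 0 0;20 1.44 -0.04 0.4 0;20 1.44 -0.04 0.8 0;20 1.44 -0.04 1.0 0;20 1.44 -0.04 1.0 0;20 1.44 -0.04 1.0 0")

```text
clock: 4.95
ee_pos: [0.5807, 0.0408, 0.1222]
tool_rot: [3.141, -0.001, 0.424]
ft_force: [0.4, -0.5, -1.3]
width: 0.35
```

Run:
```python
from h import *
s=readout.get_state(); p,d=eyes.get_image("side"); q,e=eyes.get_image("scene")
print(s["ee_pos"],s["ft_force"])
a=cv2.resize(p[215:305,255:355],(400,360),interpolation=2); b=cv2.resize(q[150:240,320:420],(400,360),interpolation=2)
cv2.imwrite("pics/c3.png",np.hstack([a,b])[:,:,::-1])
```

```text
[0.58072854 0.0408274  0.12220434] [ 0.37280253 -0.45926914 -1.27086786]
```

View pics/c3.png

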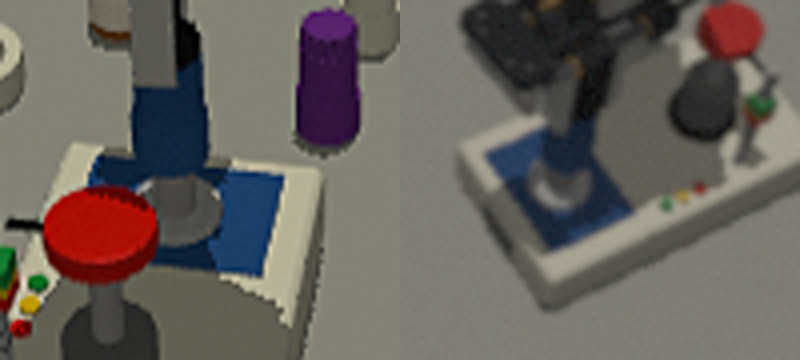

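The crops show the valve hanging over the post and close to centred. In the side view the skirt spans columns 133–208 and the flange 137–222, so I'll check that offset numerically.

Run:
```python
from h import *
np.set_printoptions(precision=4,suppress=True)
n="side"; KT=cam(n); s=readout.get_state()
print("port",proj(KT,(.578,.0385,.061)),"valve low",proj(KT,(.578,.0385,.105)),"valve high",proj(KT,(.578,.0385,.14)),"+10x",proj(KT,(.588,.0385,.105)),"+10y",proj(KT,(.578,.0485,.105)))
for n in("side","scene"):
    KT=cam(n); p,d=eyes.get_image(n); C=cloud(KT,d); hsv=cv2.cvtColor(p,cv2.COLOR_RGB2HSV).astype(int)
    near=(np.hypot(C[...,0]-.578,C[...,1]-.0385)<.05)&(d>0)
    bl=near&(hsv[...,0]>100)&(hsv[...,0]<125)&(hsv[...,1]>120)&(C[...,2]>.092)&(C[...,2]<.115)
    fl=near&(hsv[...,1]<70)&(abs(C[...,2]-.061)<.004)
    for nm,m in(("blue",bl),("flange",fl)):
        v,u=np.nonzero(m); print(n,nm,len(u),u.min(),u.max(),v.min(),v.max(),C[m].min(0),C[m].max(0))
    rows=np.nonzero(bl.any(1))[0]; print([(r,*np.nonzero(bl[r])[0][[0,-1]]) for r in rows])
    print(n,[proj(KT,(.578+dx,.0385+dy,z)) for dx,dy,z in((0,0,.1),(.01,0,.1),(0,.01,.1),(0,0,.061))])
```

```text
port [298.7017 265.643 ] valve low [297.8419 248.8622] valve high [297.1229 234.8284] +10x [293.4701 247.3312] +10y [295.2172 251.828 ]
side blue 132 288 306 248 258 [0.5582 0.0354 0.0952] [0.5909 0.0605 0.1149]
side flange 167 289 311 255 281 [ 0.5541 -0.0048  0.0571] [0.6014 0.0749 0.0648]
[(np.int64(248), np.int64(306), np.int64(306)), (np.int64(249), np.int64(288), np.int64(306)), (np.int64(250), np.int64(288), np.int64(306)), (np.int64(251), np.int64(288), np.int64(306)), (np.int64(252), np.int64(288), np.int64(306)), (np.int64(253), np.int64(289), np.int64(306)), (np.int64(254), np.int64(289), np.int64(306)), (np.int64(255), np.int64(289), np.int64(305)), (np.int64(256), np.int64(289), np.int64(305)), (np.int64(257), np.int64(290), np.int64(304)), (np.int64(258), np.int64(291), np.int64(301))]
side [array([297.9421, 250.8162]), array([293.5836, 249.281 ]), array([295.3265, 253.7887]), array([298.7017, 265.643 ])]
scene blue 30 355 366 183 192 [0.5703 0.0195 0.0986] [0.5993 0.0487 0.1146]
scene flange 138 343 375 181 207 [ 0.5287 -0.0097  0.057 ] [0.6182 0.0863 0.0648]
[(np.int64(183), np.int64(355), np.int64(355)), (np.int64(184), np.int64(355), np.int64(355)), (np.int64(186), np.int64(355), np.int64(355)), (np.int64(187), np.int64(355), np.int64(355)), (np.int64(188), np.int64(355), np.int64(357)), (np.int64(189), np.int64(356), np.int64(366)), (np.int64(190), np.int64(357), np.int64(366)), (np.int64(191), np.int64(358), np.int64(364)), (np.int64(192), np.int64(360), np.int64(362))]
scene [array([360.9233, 186.7165]), array([361.7265, 189.5721]), array([364.2623, 186.2316]), array([359.4803, 193.765 ])]
```

Request:
move_arm(commands="20 -0.025 0.01 0 0;20 -0.025 0.01 0.1 0;20 -0.025 0.01 0.2 0;20 -0.025 0.01 0.3 0;20 -0.025 0.01 0.4 0;20 -0.025 0.01 0.5 0;20 -0.025 0.01 0.58 0;20 -0.025 0.01 0.58 0;20 -0.025 0.01 0.58 0")

```text
clock: 6.28
ee_pos: [0.5793, 0.0403, 0.0926]
tool_rot: [3.141, -0.0, 0.425]
ft_force: [-0.2, 0.0, -1.4]
width: 0.347
```

No contact force, so the bore is over the post. I'm lowering to the seat.

Request:
move_arm(commands="20 0 0 0.03 0;20 0 0 0.06 0;20 0 0 0.09 0;20 0 0 0.1 0;20 0 0 0.1 0")

```text
clock: 6.9
ee_pos: [0.5796, 0.0403, 0.088]
tool_rot: [3.141, -0.001, 0.425]
ft_force: [-0.1, 0.1, 4.8]
width: 0.349
```

Seated, with about 6 N on contact. Next I release and rise.

Request:
move_arm(commands="45 0 0 0.08 0;60 0 0 0.08 0;60 0 0 0.08 0;60 0 0 0.08 0;60 0 0 -0.5 0;60 0 0 -1.3 0;60 0 0 -2.3 0;60 0 0 -3.3 0;60 0 0 -3.3 0;60 0 0 -3.3 0")

```text
clock: 8.15
ee_pos: [0.5785, 0.0402, 0.2519]
tool_rot: [-3.141, 0.001, 0.425]
ft_force: [-0.1, -0.2, -1.5]
width: 0.638
```

```bash
cat > w4.py <<'E'
from h import *
np.set_printoptions(precision=4,suppress=True)
s=readout.get_state(); p,d=eyes.get_image("wrist"); KT=cam("wrist",s); C=cloud(KT,d)
q,e=eyes.get_image("side"); KS=cam("side"); CS=cloud(KS,e); np.savez("side4.npz",p=q,d=e)
R=Ro.from_euler("xyz",s["tool_rot"]).as_matrix()
print(s["clock"],s["ee_pos"],s["ft_force"],s["width"])
for z,nm in((.136,"cap"),(.169,"knob")):
  for a,c,b in blobs((abs(C[...,2]-z)<.004)&(d>0)&(np.hypot(C[...,0]-.56,C[...,1]-.1)<.12),100):
    u,r=cv2.minEnclosingCircle(np.argwhere(b)[:,::-1].astype(np.float32)); P=ray(KT,*u,z); print(nm,a,u,r,P,np.median(C[b],0),"tool",(P-s["ee_pos"])@R/.05)
h=cv2.cvtColor(q,cv2.COLOR_RGB2HSV).astype(int); m=np.zeros(h.shape[:2],bool); m[255:320,240:270]=1
cx=np.array([.584,.176])
for nm,k in dict(green=(h[...,0]>45)&(h[...,0]<85),yellow=(h[...,0]>18)&(h[...,0]<38),red=(h[...,0]<8)|(h[...,0]>172)).items():
  for a,c,b in blobs(k&m&(h[...,1]>130)&(h[...,2]>60),6): v,u=np.nonzero(b); print(nm,a,c,v.min(),v.max(),CS[b].min(0),np.median(CS[b],0),CS[b].max(0))
a=cv2.resize(p[:260],(640,260)); c=cv2.resize(q[225:325,235:335],(400,400),interpolation=0); 
cv2.imwrite("pics/c4.png",np.hstack([c,cv2.resize(p[0:250,80:330],(400,400))])[:,:,::-1])
E
python3 w4.py
```

```text
8.15 [0.5785 0.0402 0.2519] [-0.1063 -0.1633 -1.4785] 0.6378241176883203
cap 655 (324.7432556152344, 196.85134887695312) 15.521026611328125 [0.5769 0.0386 0.136 ] [0.5767 0.0387 0.1353] tool [-0.0419  0.0174  2.3178]
knob 1966 (188.74087524414062, 188.8357696533203) 26.11339569091797 [0.5375 0.1606 0.169 ] [0.5372 0.161  0.1683] tool [ 0.2466 -2.5308  1.6584]
green 55 [251.9636 282.4545] 277 286 [0.5722 0.1735 0.1316] [0.5793 0.1846 0.1397] [0.592  0.1883 0.1422]
green 14 [264.     285.2857] 284 287 [0.606  0.11   0.0555] [0.6115 0.1142 0.0576] [0.6148 0.1181 0.0592]
yellow 21 [252.2381 287.4286] 286 289 [0.5719 0.1785 0.1265] [0.5793 0.185  0.1288] [0.5877 0.1884 0.1335]
yellow 18 [262.     290.6667] 289 292 [0.6009 0.1227 0.0544] [0.6058 0.128  0.0581] [0.6125 0.1334 0.0595]
red 55 [267.7455 273.6909] 266 282 [0.2144 0.1617 0.1587] [0.5502 0.1788 0.1683] [0.5593 0.608  0.675 ]
red 36 [253.4444 289.8611] 285 292 [0.5732 0.1694 0.1176] [0.5783 0.1847 0.1219] [0.588  0.1884 0.1266]
red 22 [259.6364 296.6818] 295 299 [0.5804 0.1379 0.0549] [0.6001 0.1424 0.058 ] [0.6083 0.1753 0.0985]
```

View pics/c4.png

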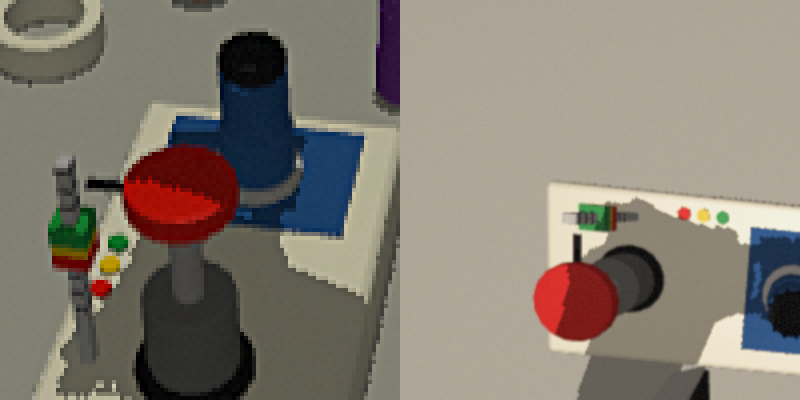

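The crops show the valve upright on the port. The wrist fix puts the cap at (0.577, 0.0386) and z 0.1353, about 1 mm off centre and home in height. The clip's green centre is at about z 0.137, so the travel wanted is about 25 mm. I'm closing the fingers and moving over the knob.

Request:
move_arm(commands="30 0.1 -0.9 0 0;0 0.2 -1.8 0 0;0 0.25 -2.53 0 0;0 0.25 -2.53 0.5 0;0 0.25 -2.53 1.0 0;0 0.25 -2.53 1.4 0;0 0.25 -2.53 1.5 0;0 0.25 -2.53 1.5 0;0 0.25 -2.53 1.5 0")

```text
clock: 9.38
ee_pos: [0.539, 0.1608, 0.1781]
tool_rot: [3.141, -0.001, 0.425]
ft_force: [-0.0, 0.1, -0.5]
width: 0.005
```

Request:
move_arm(commands="0 0 0 0.15 0;0 0 0 0.25 0;0 0 0 0.35 0;0 0 0 0.45 0;0 0 0 0.53 0;0 0 0 0.6 0;0 0 0 0.6 0;0 0 0 0.6 0")

```text
clock: 10.38
ee_pos: [0.5386, 0.1607, 0.1476]
tool_rot: [3.142, -0.0, 0.425]
ft_force: [0.2, 0.3, 0.2]
width: 0.001
```

```bash
cat > w5.py <<'E'
from h import *
np.set_printoptions(precision=4,suppress=True)
s=readout.get_state(); print(s["clock"],s["ee_pos"],s["ft_force"])
q,e=eyes.get_image("side"); KS=cam("side"); C=cloud(KS,e)
u=np.array([-.314,.949])  # tester y
x=np.array([.949,.314]); pump=np.array([.5377,.1606])
L=np.stack([(C[...,:2]-pump)@x,(C[...,:2]-pump)@u,C[...,2]],-1)
h=cv2.cvtColor(q,cv2.COLOR_RGB2HSV).astype(int)
pt=(h[...,2]<60)&(L[...,0]>.026)&(L[...,0]<.042)&(abs(L[...,1])<.012)&(L[...,2]>.11)&(e>0)
v,w=np.nonzero(pt); print("pointer",pt.sum(),w.min() if len(w) else 0,w.max() if len(w) else 0,np.median(v) if len(v) else 0,np.median(L[pt],0))
near=(abs(L[...,0]-.049)<.014)&(abs(L[...,1])<.02)&(L[...,2]>.1)&(e>0)&(h[...,1]>130)
for nm,k in dict(green=(h[...,0]>45)&(h[...,0]<85),yellow=(h[...,0]>18)&(h[...,0]<38),red=(h[...,0]<8)|(h[...,0]>172)).items():
    b=near&k&(L[...,2]<.16); print(nm,b.sum(),np.percentile(L[b],[3,50,97],axis=0)[:,2])
ph=proj(KS,[*(pump+.04*x),.162-.022]); print("pred ptr px at 22",ph,"clip at .137",proj(KS,[*(pump+.041*x),.137]))
n=len([1 for _ in __import__('os').listdir('pics')]); cv2.imwrite(f"pics/p{n}.png",cv2.resize(q[240:310,230:310],(640,560),interpolation=0)[:,:,::-1]); print(n)
E
python3 w5.py
```

```text
10.375 [0.5386 0.1607 0.1476] [0.2057 0.3129 0.1558]
pointer 49 241 264 270.0 [0.0354 0.004  0.1639]
green 79 [0.1329 0.1396 0.1419]
yellow 24 [0.1268 0.1296 0.1322]
red 37 [0.119  0.1222 0.1255]
pred ptr px at 22 [257.7313 279.1763] clip at .137 [257.3228 280.3967]
7
```

Run:
```python
from h import *
q,e=eyes.get_image("side"); p,d=eyes.get_image("scene")
cv2.imwrite("pics/c5.png",np.hstack([cv2.resize(q[190:310,220:340],(400,400),interpolation=2),cv2.resize(p[100:220,340:460],(400,400),interpolation=2)])[:,:,::-1])
```

```text
(no output)
```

View pics/c5.png

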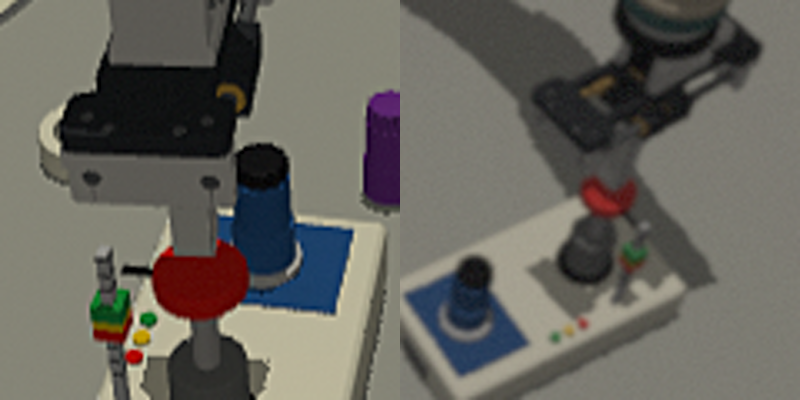

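Run:
```python
from h import *
np.set_printoptions(precision=4,suppress=True)
s=readout.get_state(); print(s["clock"],s["ee_pos"],s["ft_force"],s["width"])
for n in("side","scene"):
    KT=cam(n); q,e=eyes.get_image(n); C=cloud(KT,e); print(n,"tcp px",proj(KT,s["ee_pos"]),"knobtop0",proj(KT,(.5377,.1606,.169)))
    m=(np.hypot(C[...,0]-.5377,C[...,1]-.1606)<.04)&(e>0)&(C[...,2]>.12)&(C[...,2]<.3)
    h=cv2.cvtColor(q,cv2.COLOR_RGB2HSV).astype(int); red=m&((h[...,0]<8)|(h[...,0]>172))&(h[...,1]>130)
    print("red",C[red].min(0),np.median(C[red],0),C[red].max(0)); g=m&(h[...,1]<60); 
    for a,c,b in blobs(g,40): print(a,c,C[b].min(0),C[b].max(0))
```

```text
10.525 [0.5386 0.1607 0.1477] [ 0.3143  0.3113 -0.6026] 0.005102093949690614
side tcp px [279.8615 278.4351] knobtop0 [279.547  269.1242]
red [0.5121 0.1411 0.1568] [0.5306 0.1703 0.1683] [0.5597 0.1878 0.1711]
155 [292.6387 205.871 ] [0.4986 0.1219 0.2806] [0.5311 0.173  0.3   ]
194 [277.4742 259.0825] [0.5237 0.1534 0.1841] [0.5419 0.1777 0.2179]
62 [281.2258 289.7097] [0.5286 0.1593 0.1201] [0.5418 0.1714 0.1383]
scene tcp px [400.7932 160.457 ] knobtop0 [402.1843 155.6981]
red [0.5289 0.1379 0.1564] [0.5496 0.1543 0.169 ] [0.5624 0.1811 0.1733]
80 [420.5625 133.3   ] [0.5465 0.1515 0.28  ] [0.5773 0.1978 0.3   ]
142 [405.1268 148.1338] [0.5142 0.1446 0.1666] [0.5765 0.1746 0.2887]
```

The fingertips look to be at or just above the knob while the TCP reads 0.148. The force is about zero and the pointer hasn't moved, so the true tips sit above the reported TCP. I'll step down watching the force and the pointer.

Request:
move_arm(commands="0 0 0 0.05 0;0 0 0 0.1 0;0 0 0 0.1 0;0 0 0 0.1 0")

```text
clock: 11.12
ee_pos: [0.5385, 0.1607, 0.1425]
tool_rot: [3.142, -0.0, 0.425]
ft_force: [0.6, -0.3, 1.4]
width: 0.002
```

```bash
python3 w5.py
```

```text
11.125 [0.5385 0.1607 0.1425] [ 0.5928 -0.3428  1.3922]
pointer 48 244 264 270.0 [0.035  0.0036 0.1637]
green 78 [0.1335 0.1397 0.1422]
yellow 24 [0.1263 0.1293 0.1323]
red 37 [0.1177 0.1224 0.1258]
pred ptr px at 22 [257.7313 279.1763] clip at .137 [257.3228 280.3967]
9
```

Request:
move_arm(commands="0 0 0 0.05 0;0 0 0 0.1 0;0 0 0 0.1 0;0 0 0 0.1 0")

```text
clock: 11.68
ee_pos: [0.5386, 0.1607, 0.1377]
tool_rot: [3.142, -0.0, 0.425]
ft_force: [-0.1, 0.7, 2.3]
width: 0.008
```

```bash
python3 w5.py
```

```text
11.675 [0.5386 0.1607 0.1377] [-0.093   0.713   2.3113]
pointer 49 241 264 271.0 [0.0358 0.0034 0.1622]
green 79 [0.1329 0.1397 0.142 ]
yellow 23 [0.1265 0.1297 0.1326]
red 36 [0.12   0.1224 0.1252]
pred ptr px at 22 [257.7313 279.1763] clip at .137 [257.3228 280.3967]
10
```

Contact has started: about 3.5 N, with the pointer down 1–2 mm. I'm pressing 18 mm further.

Request:
move_arm(commands="0 0 0 0.08 0;0 0 0 0.16 0;0 0 0 0.24 0;0 0 0 0.32 0;0 0 0 0.36 0;0 0 0 0.36 0;0 0 0 0.36 0")

```text
clock: 12.6
ee_pos: [0.5386, 0.1607, 0.1197]
tool_rot: [3.142, -0.0, 0.425]
ft_force: [-1.3, 0.2, 6.6]
width: 0.005
```

```bash
python3 w5.py
```

```text
12.6 [0.5386 0.1607 0.1197] [-1.3001  0.1976  6.5825]
pointer 45 243 265 278.0 [0.0352 0.0033 0.1449]
green 78 [0.1332 0.1399 0.1422]
yellow 23 [0.1266 0.1297 0.1328]
red 36 [0.1188 0.1229 0.1263]
pred ptr px at 22 [257.7313 279.1763] clip at .137 [257.3228 280.3967]
11
```

Request:
move_arm(commands="0 0 0 0.06 0;0 0 0 0.12 0;0 0 0 0.12 0;0 0 0 0.12 0;0 0 0 0.12 0;0 0 0 0.12 0;0 0 0 0.12 0")

```text
clock: 13.52
ee_pos: [0.5386, 0.1607, 0.114]
tool_rot: [3.142, -0.001, 0.425]
ft_force: [-1.0, -0.2, 9.4]
width: 0.005
```

```bash
python3 w5.py
python3 - <<'E'
from h import *
q,e=eyes.get_image("side"); p,d=eyes.get_image("scene")
cv2.imwrite("pics/c6.png",np.hstack([cv2.resize(q[240:300,230:290],(400,400),interpolation=0),cv2.resize(q[215:305,235:325],(400,400),interpolation=2)])[:,:,::-1])
E
```

```text
13.525 [0.5386 0.1607 0.114 ] [-1.0471 -0.2171  9.4331]
pointer 48 243 265 280.5 [0.0345 0.0044 0.1397]
green 78 [0.1329 0.1398 0.1421]
yellow 22 [0.1267 0.1295 0.1337]
red 37 [0.1192 0.1219 0.1262]
pred ptr px at 22 [257.7313 279.1763] clip at .137 [257.3228 280.3967]
12
```

View pics/c6.png

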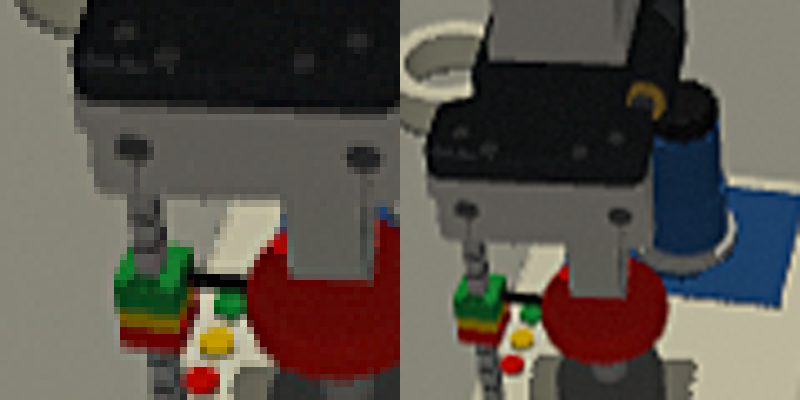

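The crop shows the pointer at (220,280) level with the green band and slightly above its middle, with the fingers on the knob and the valve upright. One last check on the valve and the loose things, then sign-off.

```bash
python3 - <<'E'
from h import *
np.set_printoptions(precision=4,suppress=True)
for n in("side0","side4",None):
    if n: f=np.load(n+".npz"); p,d=f["p"],f["d"]
    else: p,d=eyes.get_image("side")
    C=cloud(cam("side"),d)
    for nm,(x,y,z) in dict(valve=(.577,.0386,.136),spare=(.5787,-.2111,.075)).items():
        m=(np.hypot(C[...,0]-x,C[...,1]-y)<.022)&(abs(C[...,2]-z)<.004)&(d>0); print(n,nm,m.sum(),np.median(C[m],0) if m.any() else None)
s=readout.get_state(); print(s["clock"],s["ee_pos"],s["ft_force"])
E
python3 w5.py | head -2
```

```text
side0 valve 0 None
side0 spare 77 [ 0.5817 -0.204   0.0739]
side4 valve 143 [0.5754 0.042  0.1353]
side4 spare 76 [ 0.5825 -0.2024  0.0739]
None valve 85 [0.5707 0.0389 0.135 ]
None spare 71 [ 0.5833 -0.2041  0.0742]
13.725 [0.5386 0.1607 0.1139] [-2.7883 -0.7162  7.8336]
13.725 [0.5386 0.1607 0.1139] [-2.7883 -0.7162  7.8336]
pointer 49 243 265 279.0 [0.0341 0.004  0.1401]
```

Run:
```python
from h import *
np.set_printoptions(precision=4,suppress=True)
p,d=eyes.get_image("scene"); KT=cam("scene"); C=cloud(KT,d)
m=(np.hypot(C[...,0]-.577,C[...,1]-.0386)<.025)&(abs(C[...,2]-.136)<.005)&(d>0)
print(m.sum(),np.median(C[m],0),C[m].min(0),C[m].max(0))
for _ in range(4): eyes.get_image("scene"); s=readout.get_state(); print(s["ft_force"],s["ee_pos"])
cv2.imwrite("pics/c7.png",cv2.resize(p[100:220,330:450],(500,500),interpolation=2)[:,:,::-1])
```

```text
87 [0.5801 0.0364 0.1358] [0.5633 0.0216 0.1314] [0.5938 0.0528 0.1394]
[-2.0824 -1.2499  8.548 ] [0.5386 0.1607 0.114 ]
[-1.5435 -0.4492  8.861 ] [0.5386 0.1607 0.1139]
[-1.3947 -1.0673  8.235 ] [0.5386 0.1607 0.114 ]
[-1.3256 -0.7833  8.3207] [0.5386 0.1607 0.114 ]
```

View pics/c7.png

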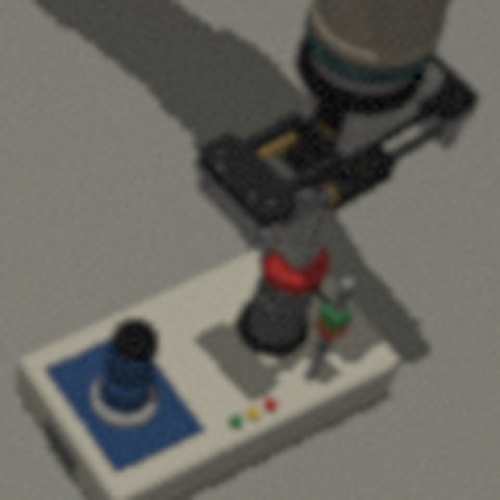

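The scene crop shows the valve (130,370) upright, on the flange and clear of the gripper. The knob is held down, and the force of about 8.5–9.5 N fits about 25 mm of travel. Handing in.

```bash
python3 -c "
from cell import job
print(job.sign_off())"
```

```text
the job is handed in; nothing more can be done
None
```

I set the blue valve farthest to the robot's left on the steel port and let go of it. I then pressed the red knob with shut fingers to about 24–25 mm of travel and handed in at about 14 s while still holding it there. The sign-off reported no verdict.

**Last checks**
- **Valve:** the scene camera put its cap about 1–2 mm from the port axis. The cap was 135–136 mm above the surface, where 136 mm is fully home. It was upright and clear of the gripper.
- **Pointer:** at about z 0.138 against mid-green at about 0.137, so within the green. The wrist force read 8–9 N, which fits that travel.
- **Spare valve:** unmoved within the measurement noise. I did not re-measure the bottle or the tape, but no move went near them.

**What disagreed**
- **Knob contact:** the fingers only met the knob about 30 mm lower than the reported TCP implied. I set the final press from the pointer in the side camera and the force instead of the TCP height.
- **Side view of the valve:** it showed a 4–5 mm shift late on. I put that down to the gripper hiding part of the cap, because the scene view showed no shift.

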